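Ready the pH electrode for rinsing

ROBOT

A 6-joint arm with a two-finger parallel gripper is mounted at the origin on the work surface. World frame = base frame: x ahead of the robot, y to its left, z up, the work surface at z = 0. Lengths are in m, angles in rad, forces in N, time in s.
With the tool pointing down it reaches from about 0.35 to 0.975 m from the base axis. Payload 7.1 kg.
Tool frame: the origin (TCP) lies midway between the tips of the shut fingers; the grasp point (between the pads) lies behind it (ctrl.grasp_offset is the z of the grasp point in the tool frame, in m); z points along the fingers, y is the line along which they close (so a half turn about z gives the same grasp; the last joint's range is limited). The gripper opens to 88 mm and grips with 3 to 60 N. Pads are 20 mm wide; open, the fingers measure 115 mm over their backs; the gripper's body (75 mm by 178 mm) begins 61 mm behind the grasp point.
Start: joints at [-1.168, 0.423, 1.63, -0, 1.089, -0.019], TCP at [0.256, -0.57, 0.223] pointing down, gripper open.
Joint ranges: [-3, 3], [-0.9, 2.11], [0.09, 2.58], [-1.31, 4.45], [0.11, 2.69], [-2.54, 2.54]. Speed limits (rad/s): [2.39, 2.39, 3.01, 3.14, 3.14, 3.14].

INTERFACE

Orientations are given as [roll, pitch, yaw] about the fixed x, y, z axes, in that order (R = Rz(yaw) Ry(pitch) Rx(roll)).
In Python, from plant import ctrl gives the robot as it stands.
- The arm moves only by the tool move_arm, never from a script. Its argument "commands" is one flat list of numbers, 7 for each row, row after row: the turn, a rotation vector about the tool's x, y, z in rad, then the shift along the tool's x, y, z in mm, then the opening, from -1 (shut) to 1 (fully open). A call has 1 to 10 rows; each row shifts and turns the commanded pose from where the row before left it, along the tool's axes as they then stand; what a row does not reach is not made up. A row lasts 1/8 s, in which the tool goes at most 62.5 mm and 10.7 degrees, less where a joint would pass 70% of its speed; a pose out of reach is approached as far as the arm can. A call with a gripper value outside its range is refused whole. The fingers move at their own pace and stop on an object; "force" is the grip in N (left out, the last holds). Time passes only in rows, so rows that do not move let the fingers close. It gives the time, the measured TCP pose, the force, the opening and the grip force at its end, in the units of the state.
- ctrl.get_state(): the state, without advancing time (a new reading comes with each control period).
- ctrl.snapshot(name): name is "scene" or "side" or "wrist"; returns a dict with "pixels" (384x512x3 uint8, red, green, blue), "range_z" (384x512 float32, m along the optical axis (not along the pixel's ray), 0 where there is no reading), "intrinsics" (3x3 intrinsics, pixels), "xyz" and "orientation" of the camera in the world. Camera axes: x right, y down, z forward; pixel columns grow to the right and rows downward; lengths in m; the calibration is good to about 2 mm. A picture is of the moment at which its call begins.
- ctrl.sign_off(): hands the job in; it is judged then, once.
The state is a dict: "t": time; "q": joint angles; "joint_velocities": joint speeds; "effort": joint torques, N m; "tcp_pos": TCP position; "tcp_rot": TCP orientation; "force": force on the tool from outside, world axes, zero at the start; "moment": the same for the moment, N m; "opening": opening from 0.0 (shut) to 1.0 (fully open); "grasp_force": force on a finger pad.
Only numpy, scipy, OpenCV 4.12 (cv2) and the standard library are available. Lean on these libraries where they do the work, as an engineer would, in place of code of your own. Each camera call takes 0.05 s, during which the arm holds its last target. There are 200 camera calls.

TASK

Get the pH electrode ready for rinsing: with light pushes slide the deep glass dish along the bench, without lifting or tipping it, until the raised electrode hangs over its middle, then gently press the electrode holder down until the electrode's tip hangs inside the dish about 10 mm above its bottom. The glass is thin: nothing may bump against the electrode, neither the dish nor the holder may be handled roughly, and everything else on the bench stays where it is.

Things in the scene. Friction and masses are not known exactly. Their poses are not given: they have to be found in the camera images.
- dish: deep, straight-walled, empty round dish of clear glass, open at the top: 115 mm outside diameter, 65 mm high, wall 3 mm, inner bottom 5 mm above the origin, about 0.2 kg. Too wide to grip; pushed from outside it slides at 1 to 3 N. Breaks if the robot bears on it with more than 10 N. Starts left or right of the electrode, the flat Petri dish on the other side. Origin: centre of its underside, z up
- ph_stand: pH meter with electrode stand, fixed. Origin on the bench at the foot of the upright post (13 mm thick, 327 mm high, foot 110 x 120 x 16 mm); the holder reaches 276 mm from the post along -x (towards the robot). The meter, a box 180 mm deep, 170 wide, up to 85 high, is on the post's +x, +y side. The robot must not load the stand or its holder with more than 20 N
- holder (a joint): how far (m) the electrode holder has slid down the post: 0 at the top, 0.115 at the lowest; 0 to 0.02 at the start. It moves down under a push of about 5 N and stays where it is left (stiff sliding fit, no spring). No stop keeps the tip from hitting the bottom of the dish
- thumb_rest (a point): middle of the flat thumb rest on top of the holder's front end, where it can be pressed down: 30 mm wide, some 40 mm long along the stand's x, 14 mm thick. It lies 55 mm in front of (nearer the robot than) the electrode's axis and 117 mm above the electrode's tip, and moves with the holder. Axes as the stand's
- electrode_tip (a point): lowest point of the electrode's glass bulb. The electrode hangs upright from the round head (38 mm across) of the holder, 200 mm in front of the post: a glass rod 12 mm thick; its black cap (17 mm thick) stands 45 mm above the holder, its cable 60 mm. At the start the tip is 95 to 115 mm above the bench, clear of the dish's rim
- electrode: the electrode itself, rod, bulb and cap, carried by the holder; origin at its lowest point (as point electrode_tip), z up along the rod. It may be loaded with no more than 1 N by anything
- petri: closed Petri dish, a clear flat disc 90 mm across and 18 mm high (only a third as high as the deep dish); a bystander; origin at the centre of its underside
- beaker: small empty glass beaker, 50 mm across, 70 mm high; a bystander; origin at the centre of its underside
- jar: white specimen jar with a wider lid, 68 mm across, 68 mm high; a bystander; origin at the centre of its underside
- wash_bottle: wash bottle, 68 mm across, about 210 mm high with its bent spout; a bystander; origin at the centre of its underside
- tube_rack: flat tube rack, 67 x 200 x 28 mm high, long side along its y; a bystander; origin at the centre of its underside
- tweezers: steel tweezers lying flat, 120 mm long along their x, 4 mm high; a bystander; origin in the middle of the underside
- marker: capped marker pen lying flat, 130 mm long along its x, 14 mm thick; a bystander; origin in the middle of the underside
There are look-alikes about, which are no part of the job. What is meant by the dish is not green, and is the smaller of those in its own colour.

How it is judged:
On the way, in this order (a step that is already met when the one before it is completed fails the run):
1. the deep dish stands under the electrode, its middle within 25 mm of the electrode's axis, while the electrode is still up (its tip above the rim) (horizontal distance between electrode_tip and dish below 0.025 m and linear speed of dish below 0.02 m/s and z of electrode_tip in the frame of dish above 0.066 m), for 0.2 s.
2. the electrode's tip hangs inside the dish, 3 to 20 mm above its inner bottom (horizontal distance between electrode_tip and dish below 0.025 m and z of electrode_tip in the frame of dish between 0.008 and 0.025 m), for 0.2 s.
At the end, for the whole second after the job is handed in: The deep dish stands flat and at rest on the bench with its middle within 25 mm of the electrode's axis, and the holder stays still with the electrode's tip 3 to 20 mm above the dish's inner bottom (all of step 2 and angle between dish's own z axis and vertical below 0.05 rad and height (world z) of dish below 0.005 m and linear speed of dish below 0.01 m/s and velocity of joint holder between -0.003 and 0.003 m/s); the robot touches nothing.
It fails at once if the robot bears on the glass dish with more than 10 N (contact force between any of the fingers, the arm and dish above 10 N).
It fails at once if something bumps or presses on the electrode with more than 1 N (contact force between anything else and electrode above 1 N).
It fails at once if the robot loads the stand or its holder with more than 20 N (contact force between any of the fingers, the arm and ph_stand above 20 N).
It fails at once if the dish is lifted more than 15 mm or tipped more than 0.2 rad (height (world z) of dish above 0.015 m or angle between dish's own z axis and vertical above 0.2 rad).
It fails at once if something else on the bench is shifted by more than 20 mm (distance of any of petri, beaker, jar, wash_bottle, tube_rack, tweezers, marker from where it was at the start of the episode above 0.02 m).
It also fails if it takes over 72 s, if anything falls off the work surface, if the arm or the gripper's body presses on something with over 40 N, if the wrist force passes 120 N, or if a joint passes its speed limit or range.

## Working session

There is one attempt and no reset: what is moved stays moved. The work goes in short steps, Python scripts to look and compute and a tool call to move; the robot and the scene stay as the last step left them, time stands still between calls to the robot, and variables do not carry over. Pictures are saved under pics/ and viewed, at most 10 in all, crops included, and the job is handed in when it is done.

Besides the shell and the picture viewer there is one more tool, called after "Call:" as a command line: name --argument value ..., lists and objects as JSON in quotes. move_arm: Moves the arm, as the interface text tells. Its arguments: {"type":"object","properties":{"commands":{"type":"array"},"force":{"type":"number"}},"required":["commands"]}

```bash
mkdir -p pics; ls
cat > h.py <<'E'
import numpy as np,cv2
from plant import ctrl
def snap(n,tag):
    s=ctrl.snapshot(n); cv2.imwrite(f'pics/{tag}.png',s['pixels'][:,:,::-1]); np.savez(f'pics/{tag}.npz',**{k:np.array(v) for k,v in s.items()}); return s
def load(tag): return dict(np.load(f'pics/{tag}.npz'))
def R(s):
    o=np.array(s['orientation'])
    if o.shape==(3,3): return o
    from scipy.spatial.transform import Rotation as r
    return r.from_euler('xyz',o).as_matrix() if o.size==3 else r.from_quat(o).as_matrix()
def ray(s,u,v):
    return R(s)@np.linalg.inv(s['intrinsics'])@np.array([u,v,1.])
def plane(s,u,v,z):
    d=ray(s,u,v); c=np.array(s['xyz']); return c+d*(z-c[2])/d[2]
def pt(s,u,v): return np.array(s['xyz'])+ray(s,u,v)*s['range_z'][int(v),int(u)]
def proj(s,p):
    q=s['intrinsics']@(R(s).T@(np.array(p)-s['xyz'])); return q[:2]/q[2]
E
python3 - <<'E'
from h import *
a=snap('scene','scene0');b=snap('side','side0')
for s in(a,b):print(s['xyz'],s['orientation'],s['intrinsics'])
print(ctrl.get_state())
E
```

```text
pics
[1.42979604 0.23869406 1.09347314] [-2.34075643 -0.01369141  1.90000872] [[477.90443106   0.         253.75675659]
 [  0.         477.90443106 185.07626883]
 [  0.           0.           1.        ]]
[0.03005722 0.51834205 1.02430302] [-2.42651823  0.00835309 -2.40063323] [[400.29545638   0.         257.0751994 ]
 [  0.         400.29545638 182.38983741]
 [  0.           0.           1.        ]]
{'t': 0.1, 'q': array([-1.16803023e+00,  4.23759990e-01,  1.63061671e+00,  2.97465513e-07,
        1.08857851e+00, -1.89633752e-02]), 'joint_velocities': array([ 0.00110621, -0.00193611, -0.0016485 ,  0.00067447, -0.00013526,
        0.00115684]), 'effort': array([-2.91846491e-04, -5.45615888e+01, -2.74325573e+01,  6.45791972e-02,
        1.87758211e-02, -1.56798188e-05]), 'tcp_pos': array([ 0.25568474, -0.56975769,  0.22198096]), 'tcp_rot': array([-3.14023035e+00, -2.61003064e-05,  4.21729312e-01]), 'force': array([ 0.43958321, -0.50459352, -0.5639161 ]), 'moment': array([-0.03767521, -0.0583257 , -0.03235593]), 'grasp_force': 0.0, 'opening': 1.0006965141968773}
```

View pics/scene0.png

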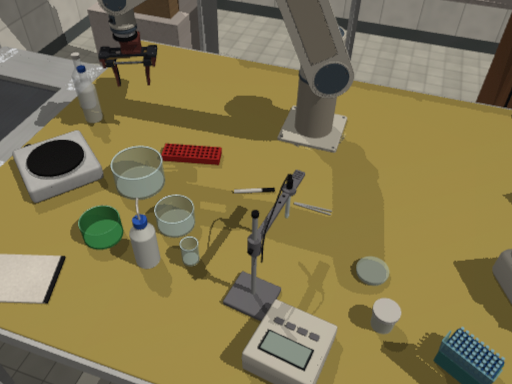

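View pics/side0.png

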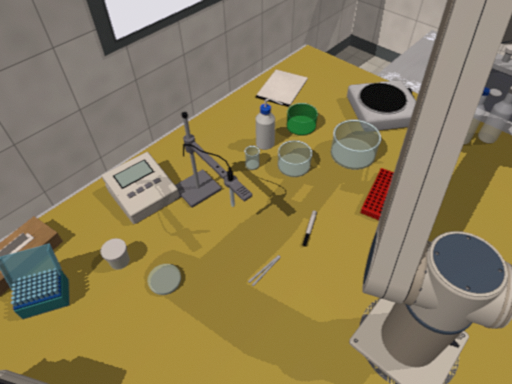

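The target dish is the smaller clear one: scene (175,215), side (295,158). The holder head is at scene (290,185) and side (230,175). The marker and tweezers lie near the holder, and the beaker is at scene (190,250).

Run:
```python
from h import *
a=cv2.imread('pics/scene0.png')[150:275,130:340]; b=cv2.imread('pics/side0.png')[100:285,140:340]
a=cv2.resize(a,None,fx=3.8,fy=3.8,interpolation=cv2.INTER_CUBIC)
b=cv2.resize(b,None,fx=3.2,fy=3.2,interpolation=cv2.INTER_CUBIC)
cv2.imwrite('pics/ca.png',a);cv2.imwrite('pics/cb.png',b)
```

```text
(no output)
```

View pics/ca.png

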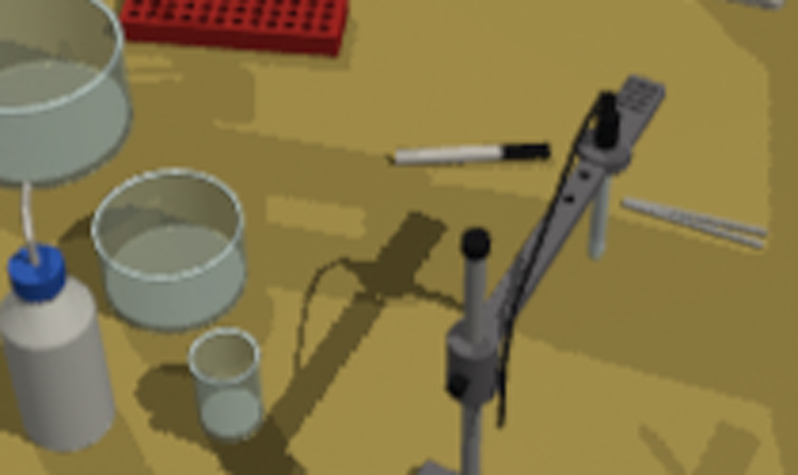

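View pics/cb.png

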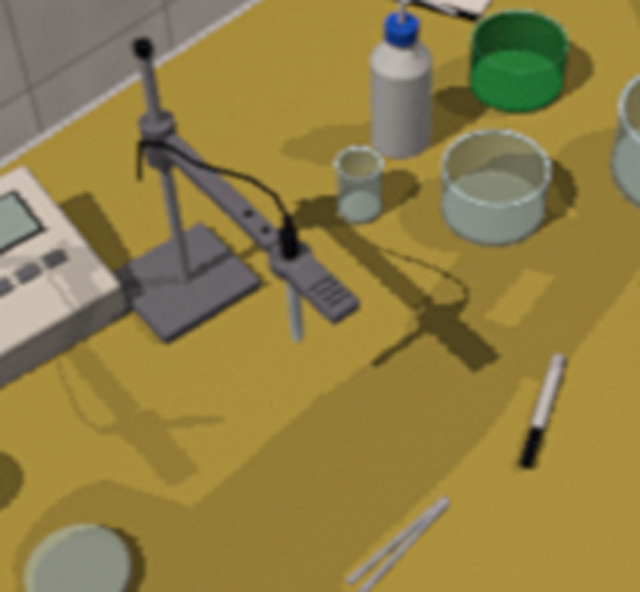

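```bash
cat >> h.py <<'E'
def tri(s1,p1,s2,p2):
    M=[];y=[]
    for s,p in((s1,p1),(s2,p2)):
        d=ray(s,*p);d/=np.linalg.norm(d);P=np.eye(3)-np.outer(d,d);M.append(P);y.append(P@s['xyz'])
    M=np.vstack(M);y=np.hstack(y);x=np.linalg.lstsq(M,y,rcond=None)[0];return x,np.linalg.norm(M@x-y)
E
python3 - <<'E'
from h import *
np.set_printoptions(precision=4,suppress=True)
a=load('scene0');b=load('side0')
A=lambda u,v:(130+u/3.8-.4,150+v/3.8-.4)
B=lambda u,v:(140+u/3.2-.4,100+v/3.2-.4)
for n,p,q in(('dishrim',(168.5,223),(496,172)),('tip',(597,260),(298,342)),('posttop',(476,232),(143,40)),('thumb',(640,95),(330,292)),('captop',(607,93),(290,218)),('beakerrim',(225,354),(359,162))):
    print(n,*tri(a,A(*p),b,B(*q)))
for n,z,p,q in(('dish',.065,(168.5,223),(496,172)),('beaker',.07,(225,354),(359,162)),('mk1',.007,(390,160),(560,357)),('mk2',.007,(550,152),(527,465)),('tw1',.002,(622,203),(445,502)),('tw2',.002,(765,238),(355,585))):
    print(n,plane(a,*A(*p),z),plane(b,*B(*q),z))
print('bigdish',plane(a,137,160,.09),'rack',plane(a,192,154,.028), 'petri',plane(a,372,270,.018))
# depth-based points
for u,v in((298,176),(296,174),(300,174)):print('th depth',pt(a,u,v))
print(a['range_z'][205:222,287:288].ravel())
print('wb',plane(b,265,145,0.01),plane(a,147,262,0))
E
```

```text
dishrim [ 0.5934 -0.2775  0.0631] 0.004430930658508919
tip [0.5606 0.0525 0.1119] 0.0009240019527181789
posttop [0.7577 0.0233 0.3314] 0.0010961476667001753
thumb [0.5076 0.0606 0.2316] 0.00048229660873072463
captop [0.5594 0.0494 0.2741] 0.002268945825766624
beakerrim [ 0.7035 -0.1805  0.0742] 0.001312651327014109
dish [ 0.5929 -0.2799  0.065 ] [ 0.5918 -0.272   0.065 ]
beaker [ 0.7    -0.1832  0.07  ] [ 0.7063 -0.1824  0.07  ]
mk1 [ 0.4168 -0.1649  0.007 ] [ 0.4161 -0.1607  0.007 ]
mk2 [ 0.362 -0.04   0.007] [ 0.3634 -0.0405  0.007 ]
tw1 [0.3947 0.033  0.002 ] [0.396  0.0378 0.002 ]
tw2 [0.3936 0.154  0.002 ] [0.4005 0.153  0.002 ]
bigdish [ 0.4625 -0.4688  0.09  ] rack [ 0.3117 -0.3514  0.028 ] petri [0.5828 0.3077 0.018 ]
th depth [0.5086 0.0608 0.2278]
th depth [0.5059 0.0544 0.2307]
th depth [0.502  0.0644 0.2304]
[1.27   1.2772 1.2802 1.2828 1.2854 1.2891 1.2872 1.2918 1.3003 1.2998
 1.2996 1.3066 1.3075 1.3097 1.4727 1.461  1.4525]
wb [ 0.7314 -0.2786  0.01  ] [ 0.7523 -0.2938  0.    ]
```

Run:
```python
from h import *
np.set_printoptions(precision=4,suppress=True)
a=load('scene0');b=load('side0')
print(ctrl.grasp_offset)
def cloud(s,u0,u1,v0,v1):
    v,u=np.mgrid[v0:v1,u0:u1];d=s['range_z'][v0:v1,u0:u1]
    c=np.linalg.inv(s['intrinsics'])@np.stack([u.ravel()*1.,v.ravel()*1.,np.ones(u.size)])*d.ravel()
    P=(R(s)@c).T+s['xyz'];return P[d.ravel()>0]
P=np.vstack([cloud(a,20,340,60,290),cloud(b,150,400,70,200)])
def box(n,c,r,z0,z1):
    q=P[(np.hypot(*(P[:,:2]-c).T)<r)&(P[:,2]>z0)&(P[:,2]<z1)]
    print(n,len(q),np.percentile(q,[1,50,99],axis=0).ravel() if len(q) else '')
box('bigdish',(.45,-.47),.1,.03,.2)
box('bigdish rim',(.45,-.47),.1,.06,.2)
box('wb body',(.735,-.29),.055,.03,.12)
box('wb top',(.735,-.29),.09,.14,.25)
box('dish',(.592,-.276),.07,.04,.2)
for h in(.07,.08,.09):print(h,plane(a,110,160,h),plane(a,163,168,h),plane(b,380,140,h),plane(b,331,137,h))
```

```text
-0.0187
bigdish 2362 [ 0.3953 -0.5434  0.0309  0.4565 -0.4785  0.0653  0.5479 -0.3839  0.0954]
bigdish rim 1370 [ 0.3955 -0.5439  0.0603  0.4557 -0.4801  0.0791  0.5476 -0.3839  0.0962]
wb body 922 [ 0.71   -0.3152  0.0307  0.7549 -0.2725  0.0776  0.7793 -0.2595  0.1195]
wb top 471 [ 0.6993 -0.3218  0.1404  0.7438 -0.2919  0.1687  0.7646 -0.2742  0.2096]
dish 967 [ 0.5385 -0.3352  0.0402  0.5954 -0.2788  0.0556  0.6535 -0.221   0.0703]
0.07 [ 0.4726 -0.5647  0.07  ] [ 0.4497 -0.3866  0.07  ] [ 0.4103 -0.5164  0.07  ] [ 0.5453 -0.4157  0.07  ]
0.08 [ 0.4819 -0.5568  0.08  ] [ 0.4592 -0.3805  0.08  ] [ 0.4063 -0.5056  0.08  ] [ 0.5399 -0.4059  0.08  ]
0.09 [ 0.4913 -0.549   0.09  ] [ 0.4688 -0.3744  0.09  ] [ 0.4023 -0.4947  0.09  ] [ 0.5345 -0.3962  0.09  ]
```

Call:
move_arm --commands '[0, 0, -0.18, 0, 0, 0, 0, 0, 0, -0.18, 0, 0, 0, 0, 0, 0, -0.18, 0, 0, 0, 0, 0, 0, -0.18, 0, 0, 0, 0, 0, 0, -0.18, 0, 0, 0, 0, 0, 0, -0.18, 0, 0, 0, 0, 0, 0, -0.17, 0, 0, 0, 0, 0, 0, 0, 0, 0, -10, 0, 0, 0, 0, 0, 0, -10, 0]'

```text
t: 1.23
tcp_pos: [0.2559, -0.5702, 0.2433]
tcp_rot: [3.142, -0.0, 1.668]
force: [-0.5, -0.8, 0.9]
opening: 0.5
grasp_force: 0.0
```

Call:
move_arm --commands '[0, 0, 0, 17, 36.5, 0, 0, 0, 0, 0, 17, 36.5, 0, 0, 0, 0, 0, 17, 36.5, 0, 0, 0, 0, 0, 17, 36.5, 0, 0, 0, 0, 0, 17, 36.5, 0, 0, 0, 0, 0, 17, 36.5, 0, 0, 0, 0, 0, 17, 36.5, 0, 0, 0, 0, 0, 17, 36.5, 0, 0, 0, 0, 0, 17, 36.5, 0, 0, 0, 0, 0, 17, 36.5, 0, 0]'

```text
t: 2.48
tcp_pos: [0.6032, -0.3636, 0.2437]
tcp_rot: [3.141, 0.001, 1.669]
force: [-0.8, 0.0, -0.3]
opening: 0.497
grasp_force: 0.0
```

Call:
move_arm --commands '[0, 0, 0, 0, 0, 0, 0, 0, 0, 0, 0, 0, 30, 0, 0, 0, 0, 0, 0, 30, 0, 0, 0, 0, 0, 0, 30, 0, 0, 0, 0, 0, 0, 30, 0, 0, 0, 0, 0, 0, 30, 0, 0, 0, 0, 0, 0, 30, 0, 0, 0, 0, 0, 0, 23, 0, 0, 0, 0, 0, 0, 10, 0, 0, 0, 0, 0, 0, 0, 0]'

```text
t: 3.72
tcp_pos: [0.6016, -0.3644, 0.0295]
tcp_rot: [-3.141, -0.0, 1.671]
force: [-0.2, 0.2, -0.2]
opening: 0.502
grasp_force: 0.0
```

Run:
```python
from h import *
s=ctrl.get_state();print(s['q'],s['tcp_pos'],s['force'])
snap('scene','s1');snap('side','d1')
a=cv2.imread('pics/s1.png')[100:290,100:340];b=cv2.imread('pics/d1.png')[80:270,180:420]
cv2.imwrite('pics/c1.png',cv2.resize(np.vstack([a,b])[:, :],None,fx=1.57,fy=1.57)if 0 else cv2.resize(np.hstack([a,b]),None,fx=1.66,fy=1.66,interpolation=cv2.INTER_CUBIC))
```

```text
[-5.61482210e-01  7.67138269e-01  1.52579531e+00 -4.35945734e-05
  8.49294980e-01 -6.61924451e-01] [ 0.60163222 -0.36439     0.02946206] [-0.1751126   0.18334715 -0.20301561]
```

View pics/c1.png

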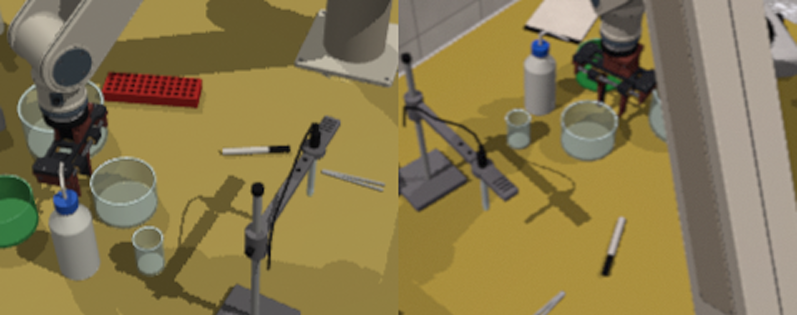

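The fingers stand behind the dish (scene crop (75,180), dish (123,190)). Nothing touches, and the wash bottle is clear. I'll start the push.

Call:
move_arm --commands '[0, 0, 0, 6, 0, 0, 0, 0, 0, 0, 6, 0, 0, 0, 0, 0, 0, 3, 0, 0, 0, 0, 0, 0, 3, 0, 0, 0, 0, 0, 0, 3, 0, 0, 0, 0, 0, 0, 3, 0, 0, 0, 0, 0, 0, 3, 0, 0, 0, 0, 0, 0, 3, 0, 0, 0, 0, 0, 0, 4, 0, 0, 0, 0, 0, 0, 5, 0, 0, 0]'

```text
t: 5.08
tcp_pos: [0.598, -0.3253, 0.0297]
tcp_rot: [3.141, 0.0, 1.672]
force: [0.5, -1.9, 0.2]
opening: 0.506
grasp_force: 0.7
```

Call:
move_arm --commands '[0, 0, 0, 5, 0, 0, 0, 0, 0, 0, 6, 0, 0, 0, 0, 0, 0, 6, 0, 0, 0, 0, 0, 0, 6, 0, 0, 0, 0, 0, 0, 6, 0, 0, 0, 0, 0, 0, 6, 0, 0, 0, 0, 0, 0, 6, 0, 0, 0, 0, 0, 0, 6, 0, 0, 0, 0, 0, 0, 6, 0, 0, 0, 0, 0, 0, 6, 0, 0, 0]'

```text
t: 6.32
tcp_pos: [0.592, -0.2664, 0.0297]
tcp_rot: [3.142, 0.0, 1.672]
force: [-0.2, -1.6, 0.3]
opening: 0.502
grasp_force: 0.8
```

```bash
cat >> h.py <<'E'
def cloud(s):
    v,u=np.mgrid[0:384,0:512];d=np.array(s['range_z']).ravel()
    P=(R(s)@(np.linalg.inv(s['intrinsics'])@np.stack([u.ravel()*1.,v.ravel()*1.,np.ones(u.size)])*d)).T+s['xyz'];return P[d>0]
def dishfit(S,c,z0=.045,z1=.069):
    # circle r=.0575 to the outer points seen above the bench
    from scipy.optimize import least_squares
    P=np.vstack([cloud(s) for s in S]);c=np.array(c)
    q=P[(P[:,2]>z0)&(P[:,2]<z1)][:,:2]
    for rr in(.02,.012,.007):
        r=np.hypot(*(q-c).T);k=abs(r-.0565)<rr
        c=least_squares(lambda x:np.hypot(*(q[k]-x).T)-.0565,c,loss='soft_l1',f_scale=.003).x
    return c,k.sum()
E
python3 - <<'E'
from h import *
print(dishfit([load('scene0'),load('side0')],(.594,-.277)))
st=ctrl.get_state();T=st['tcp_pos'];print(T,st['force'])
S=[snap('scene','s2'),snap('side','d2')]
g=T[:2]+.062*np.array([-.1,.995]);print('guess',g)
for s in S:print(dishfit([s],g))
print(dishfit(S,g))
E
```

```text
(array([ 0.59601828, -0.278021  ]), np.int64(784))
[ 0.59199432 -0.26638819  0.02970658] [-0.21991488 -1.57244802  0.30141505]
guess [ 0.58579432 -0.20469819]
(array([ 0.58447453, -0.20449537]), np.int64(448))
(array([ 0.58221146, -0.20209902]), np.int64(353))
(array([ 0.58330359, -0.20294569]), np.int64(798))
```

Call:
move_arm --commands '[0, 0.1, 0, 0, 0, 0, 0, 0, 0.1, 0, 0, 0, 0, 0, 0, 0.1, 0, 0, 0, 0, 0, 0, 0, 0, 2.9, 0, 0.9, 0, 0, 0, 0, 4.8, 0, 1.5, 0, 0, 0, 0, 6.7, 0, 2.07, 0, 0, 0, 0, 7.64, 0, 2.36, 0, 0, 0, 0, 7.64, 0, 2.36, 0, 0, 0, 0, 7.64, 0, 2.36, 0, 0, 0, 0, 7.64, 0, 2.36, 0]'

```text
t: 7.68
tcp_pos: [0.5873, -0.2194, 0.0298]
tcp_rot: [3.141, -0.3, 1.672]
force: [-0.7, -1.6, 0.3]
opening: 0.499
grasp_force: 0.6
```

Call:
move_arm --commands '[0, 0, 0, 7.64, 0, 2.36, 0, 0, 0, 0, 7.64, 0, 2.36, 0, 0, 0, 0, 7.64, 0, 2.36, 0, 0, 0, 0, 7.64, 0, 2.36, 0, 0, 0, 0, 7.64, 0, 2.36, 0, 0, 0, 0, 7.64, 0, 2.36, 0, 0, 0, 0, 7.64, 0, 2.36, 0, 0, 0, 0, 7.64, 0, 2.36, 0, 0, 0, 0, 7.64, 0, 2.36, 0, 0, 0, 0, 7.64, 0, 2.36, 0]'

```text
t: 8.93
tcp_pos: [0.5791, -0.1398, 0.0297]
tcp_rot: [-3.142, -0.3, 1.672]
force: [-0.2, -1.7, 0.4]
opening: 0.494
grasp_force: 0.7
```

Run:
```python
from h import *
st=ctrl.get_state();T=st['tcp_pos'];print(T,st['tcp_rot'],st['q'],st['force'])
S=[snap('scene','s3'),snap('side','d3')]
g=T[:2]+.062*np.array([-.1,.995]);print('guess',g)
for s in S:print(dishfit([s],g))
a=cv2.imread('pics/s3.png')[100:290,160:400];b=cv2.imread('pics/d3.png')[80:270,140:380]
cv2.imwrite('pics/c3.png',cv2.resize(np.hstack([a,b]),None,fx=1.66,fy=1.66,interpolation=cv2.INTER_CUBIC))
```

```text
[ 0.57914271 -0.13982367  0.02971404] [-3.141565   -0.30002855  1.6718175 ] [-0.3927518   0.71066947  1.70335477  0.33816854  0.90172345 -0.72785638] [-0.23199725 -1.67025612  0.37661633]
guess [ 0.57294271 -0.07813367]
(array([ 0.57149319, -0.07945096]), np.int64(375))
(array([ 0.56973625, -0.0766208 ]), np.int64(330))
```

View pics/c3.png

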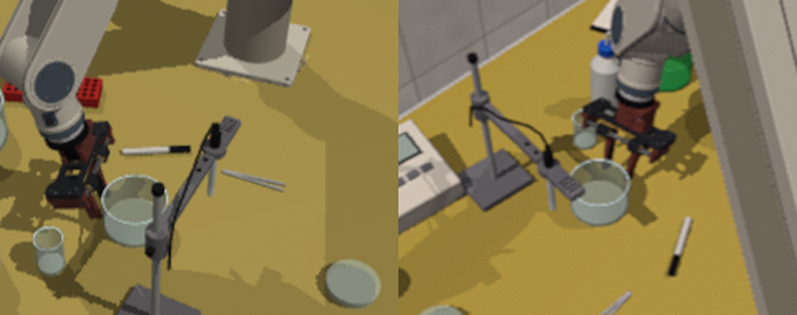

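The dish tracks straight under the push (scene crop (130,210)), and the gripper is well clear of the holder. I'll continue.

Call:
move_arm --commands '[0, 0, 0, 7.64, 0, 2.36, 0, 0, 0, 0, 7.64, 0, 2.36, 0, 0, 0, 0, 7.64, 0, 2.36, 0, 0, 0, 0, 7.64, 0, 2.36, 0, 0, 0, 0, 7.64, 0, 2.36, 0, 0, 0, 0, 7.64, 0, 2.36, 0, 0, 0, 0, 7.64, 0, 2.36, 0, 0, 0, 0, 7.64, 0, 2.36, 0, 0, 0, 0, 7.64, 0, 2.36, 0, 0, 0, 0, 7.64, 0, 2.36, 0]'

```text
t: 10.28
tcp_pos: [0.5711, -0.0603, 0.0298]
tcp_rot: [-3.142, -0.3, 1.672]
force: [0.3, -1.5, 0.1]
opening: 0.5
grasp_force: 0.5
```

Call:
move_arm --commands '[0, 0, 0, 6.7, 0, 2.07, 0, 0, 0, 0, 6.7, 0, 2.07, 0, 0, 0, 0, 6.7, 0, 2.07, 0, 0, 0, 0, 4.8, 0, 1.5, 0, 0, 0, 0, 4.8, 0, 1.5, 0, 0, 0, 0, 4.8, 0, 1.5, 0, 0, 0, 0, 4.8, 0, 1.5, 0, 0, 0, 0, 2.9, 0, 0.9, 0, 0, 0, 0, 1.9, 0, 0.6, 0, 0, 0, 0, 0, 0, 0, 0]'

```text
t: 11.52
tcp_pos: [0.5665, -0.0147, 0.0297]
tcp_rot: [-3.142, -0.3, 1.672]
force: [-0.2, -0.2, -0.5]
opening: 0.505
grasp_force: 0.1
```

Run:
```python
from h import *
st=ctrl.get_state();T=st['tcp_pos'];print(T,st['tcp_rot'],st['q'],st['force'])
S=[snap('scene','s4'),snap('side','d4')]
g=T[:2]+.062*np.array([-.1,.995]);print('guess',g)
for s in S:print(dishfit([s],g))
a=cv2.imread('pics/s4.png')[130:250,220:345];b=cv2.imread('pics/d4.png')[120:240,180:305]
cv2.imwrite('pics/c4.png',cv2.resize(np.hstack([a,b]),None,fx=3.2,fy=3.2,interpolation=cv2.INTER_CUBIC))
```

```text
[ 0.56645281 -0.01470155  0.02969522] [-3.14152795 -0.30019871  1.67179333] [-0.20207432  0.66561515  1.81270016  0.40529857  0.79769099 -0.60748978] [-0.23725949 -0.23620511 -0.50273699]
guess [0.56025281 0.04698845]
(array([0.5586349 , 0.04499534]), np.int64(368))
(array([0.55675025, 0.04726785]), np.int64(381))
```

View pics/c4.png

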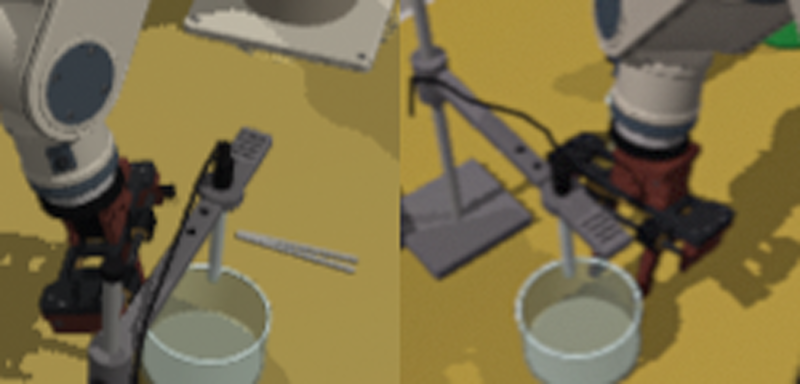

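The dish is under the electrode, about 6 mm off its axis, and the tip is still above the rim. I'll back off and rise.

Call:
move_arm --commands '[0, 0, 0, -4.8, 0, -1.5, 0, 0, 0, 0, -14.3, 0, -4.43, 0, 0, 0, 0, -19.1, 0, -5.9, 0, 0, 0, 0, -19.1, 0, -5.9, 0, 0, 0, 0, -19.1, 0, -5.9, 0, 0, 0, 0, -19.1, 0, -5.9, 0, 0, 0, 0, -19.1, 0, -5.9, -0.5, 0, 0, 0, 10, 0, -32, -1, 0, 0, 0, 13, 0, -43, -1, 0, 0, 0, 13, 0, -43, -1]'

```text
t: 12.88
tcp_pos: [0.5784, -0.1355, 0.1541]
tcp_rot: [-3.141, -0.3, 1.671]
force: [0.3, -0.4, 0.9]
opening: 0.087
grasp_force: 0.0
```

Call:
move_arm --commands '[0, 0, 0, 13, 0, -43, -1, 0, 0, 0, 13, 0, -43, -1, 0, 0, 0, 13, 0, -43, -1, 0, 0, 0, 13, 0, -43, -1, 0, -0.15, 0, 0, 0, 0, -1, 0, -0.15, 0, 0, 0, 0, -1, 0, 0, 0.18, 0, 0, 0, -1, 0, 0, 0.18, 0, 0, 0, -1, 0, 0, 0.18, 0, 0, 0, -1, 0, 0, 0.18, 0, 0, 0, -1]'

```text
t: 14.12
tcp_pos: [0.5786, -0.1364, 0.3328]
tcp_rot: [-3.141, 0.0, 0.946]
force: [0.2, 0.4, 0.6]
opening: 0.003
grasp_force: 0.0
```

Call:
move_arm --commands '[0, 0, 0.18, 0, 0, 0, -1, 0, 0, 0.18, 0, 0, 0, -1, 0, 0, 0.18, 0, 0, 0, -1, 0, 0, 0.18, 0, 0, 0, -1, 0, 0, 0.18, 0, 0, 0, -1, 0, 0, 0.18, 0, 0, 0, -1, 0, 0, 0, 0, 0, 0, -1]'

```text
t: 15.0
tcp_pos: [0.5786, -0.1364, 0.3328]
tcp_rot: [3.141, 0.0, -0.127]
force: [0.1, -0.6, -0.1]
opening: 0.008
grasp_force: 0.0
```

Run:
```python
from h import *
np.set_printoptions(precision=4,suppress=True)
st=ctrl.get_state();T=st['tcp_pos'];print(T,st['tcp_rot'],st['q'],st['force'],st['opening'])
S=[snap('scene','s5'),snap('side','d5')]
for s in S:print(dishfit([s],(.558,.046)))
P=np.vstack([cloud(s) for s in S])
q=P[(abs(P[:,0]-.50)<.045)&(abs(P[:,1]-.06)<.04)&(P[:,2]>.2)&(P[:,2]<.245)]
for x in np.arange(.47,.54,.01):
    k=q[abs(q[:,0]-x)<.005]
    if len(k):print(round(x,3),len(k),np.percentile(k[:,1],[3,50,97]),np.percentile(k[:,2],[10,50,90]))
```

```text
[ 0.5786 -0.1364  0.3328] [ 3.1414  0.0004 -0.127 ] [-0.2514  0.2727  1.5866 -0.0002  1.2826  1.4464] [ 0.1018 -0.5803 -0.0684] 0.007890670326831824
(array([0.5589, 0.0449]), np.int64(374))
(array([0.5568, 0.0475]), np.int64(377))
0.49 72 [0.0482 0.0612 0.0753] [0.2198 0.2262 0.2295]
0.5 68 [0.0468 0.0623 0.075 ] [0.2252 0.228  0.2306]
0.51 70 [0.0464 0.0591 0.0732] [0.2258 0.2284 0.2305]
0.52 63 [0.046  0.0616 0.0715] [0.2237 0.2282 0.2303]
0.53 59 [0.0434 0.0603 0.0705] [0.2232 0.228  0.2302]
0.54 58 [0.0421 0.0602 0.069 ] [0.2254 0.228  0.2304]
```

Call:
move_arm --commands '[0, 0, 0, -20, -37.3, 0, -1, 0, 0, 0, -20, -37.3, 0, -1, 0, 0, 0, -20, -37.3, 0, -1, 0, 0, 0, -20, -37.3, 0, -1, 0, 0, 0, -20, -37.3, 0, -1, 0, 0, 0, 0, 0, 20, -1, 0, 0, 0, 0, 0, 30, -1, 0, 0, 0, 0, 0, 25, -1, 0, 0, 0, 0, 0, 10, -1, 0, 0, 0, 0, 0, 3, -1]'

```text
t: 16.35
tcp_pos: [0.5035, 0.0618, 0.2446]
tcp_rot: [3.141, 0.0, -0.127]
force: [-0.6, 0.2, -0.1]
opening: 0.005
grasp_force: 0.0
```

Run:
```python
from h import *
st=ctrl.get_state();print(st['tcp_pos'],st['tcp_rot'],st['force'])
snap('scene','s6');snap('side','d6')
a=cv2.imread('pics/s6.png')[100:230,220:345];b=cv2.imread('pics/d6.png')[110:240,180:305]
cv2.imwrite('pics/c6.png',cv2.resize(np.hstack([a,b]),None,fx=3.2,fy=3.2,interpolation=cv2.INTER_CUBIC))
```

```text
[0.50348028 0.06180961 0.24460055] [ 3.14148761e+00  4.09540812e-04 -1.27109953e-01] [-0.57729263  0.2172176  -0.13885674]
```

View pics/c6.png

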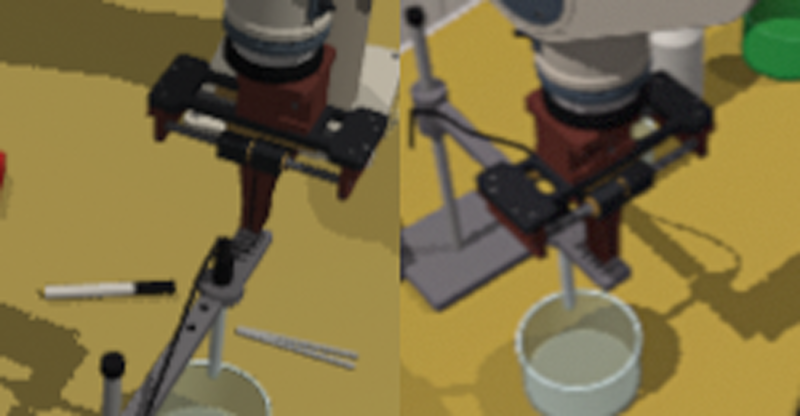

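The fingers stand right over the thumb rest (scene crop (250,235), side crop (600,265)), and the electrode and cable are clear. I'll press slowly.

Call:
move_arm --commands '[0, 0, 0, 0, 0, 4, -1, 0, 0, 0, 0, 0, 3, -1, 0, 0, 0, 0, 0, 2, -1, 0, 0, 0, 0, 0, 1, -1, 0, 0, 0, 0, 0, 1, -1, 0, 0, 0, 0, 0, 1, -1, 0, 0, 0, 0, 0, 1, -1, 0, 0, 0, 0, 0, 1, -1, 0, 0, 0, 0, 0, 1, -1, 0, 0, 0, 0, 0, 1, -1]'

```text
t: 17.7
tcp_pos: [0.5034, 0.0619, 0.2287]
tcp_rot: [-3.142, 0.0, -0.128]
force: [-2.3, 0.3, 3.7]
opening: 0.005
grasp_force: 2.3
```

Call:
move_arm --commands '[0, 0, 0, 0, 0, 1, -1, 0, 0, 0, 0, 0, 1, -1, 0, 0, 0, 0, 0, 1, -1, 0, 0, 0, 0, 0, 1, -1, 0, 0, 0, 0, 0, 1, -1]'

```text
t: 18.32
tcp_pos: [0.5034, 0.0619, 0.2237]
tcp_rot: [-3.142, -0.0, -0.128]
force: [-1.6, -0.4, 4.4]
opening: 0.005
grasp_force: 2.3
```

Call:
move_arm --commands '[0, 0, 0, 0, 0, 2, -1, 0, 0, 0, 0, 0, 3, -1, 0, 0, 0, 0, 0, 3, -1, 0, 0, 0, 0, 0, 3, -1, 0, 0, 0, 0, 0, 3, -1, 0, 0, 0, 0, 0, 3, -1, 0, 0, 0, 0, 0, 3, -1, 0, 0, 0, 0, 0, 3, -1, 0, 0, 0, 0, 0, 3, -1, 0, 0, 0, 0, 0, 3, -1]'

```text
t: 19.58
tcp_pos: [0.5034, 0.0619, 0.1945]
tcp_rot: [-3.142, -0.0, -0.128]
force: [-1.8, 0.1, 4.9]
opening: 0.01
grasp_force: 2.4
```

Call:
move_arm --commands '[0, 0, 0, 0, 0, 3, -1, 0, 0, 0, 0, 0, 3, -1, 0, 0, 0, 0, 0, 3, -1, 0, 0, 0, 0, 0, 3, -1, 0, 0, 0, 0, 0, 3, -1, 0, 0, 0, 0, 0, 3, -1, 0, 0, 0, 0, 0, 3, -1, 0, 0, 0, 0, 0, 3, -1, 0, 0, 0, 0, 0, 3, -1, 0, 0, 0, 0, 0, 3, -1]'

```text
t: 20.82
tcp_pos: [0.5034, 0.0619, 0.1645]
tcp_rot: [-3.142, 0.0, -0.128]
force: [-1.1, -0.0, 4.6]
opening: 0.007
grasp_force: 2.4
```

Call:
move_arm --commands '[0, 0, 0, 0, 0, 3, -1, 0, 0, 0, 0, 0, 3, -1, 0, 0, 0, 0, 0, 3, -1, 0, 0, 0, 0, 0, 3, -1, 0, 0, 0, 0, 0, 3, -1, 0, 0, 0, 0, 0, 3, -1, 0, 0, 0, 0, 0, 2, -1, 0, 0, 0, 0, 0, 2, -1, 0, 0, 0, 0, 0, 1, -1, 0, 0, 0, 0, 0, 0, -1]'

```text
t: 22.08
tcp_pos: [0.5034, 0.0619, 0.1416]
tcp_rot: [3.142, -0.0, -0.128]
force: [-0.5, 0.4, 1.5]
opening: 0.004
grasp_force: 0.9
```

Run:
```python
from h import *
np.set_printoptions(precision=4,suppress=True)
st=ctrl.get_state();print(st['tcp_pos'],st['force'])
S=[snap('scene','s7'),snap('side','d7')]
for s in S:print(dishfit([s],(.558,.046)))
print([proj(S[1],(.560,.052,z)) for z in(.0,.005,.023)])
a=cv2.imread('pics/s7.png')[140:270,220:345];b=cv2.imread('pics/d7.png')[130:260,180:305]
cv2.imwrite('pics/c7.png',cv2.resize(np.hstack([a,b]),None,fx=3.2,fy=3.2,interpolation=cv2.INTER_CUBIC))
```

```text
[0.5034 0.0619 0.1416] [-0.5412  0.367   1.4779]
(array([0.5588, 0.0456]), np.int64(342))
(array([0.5574, 0.047 ]), np.int64(245))
[array([235.1252, 228.4931]), array([235.0442, 227.5679]), array([234.7487, 224.1895])]
```

View pics/c7.png

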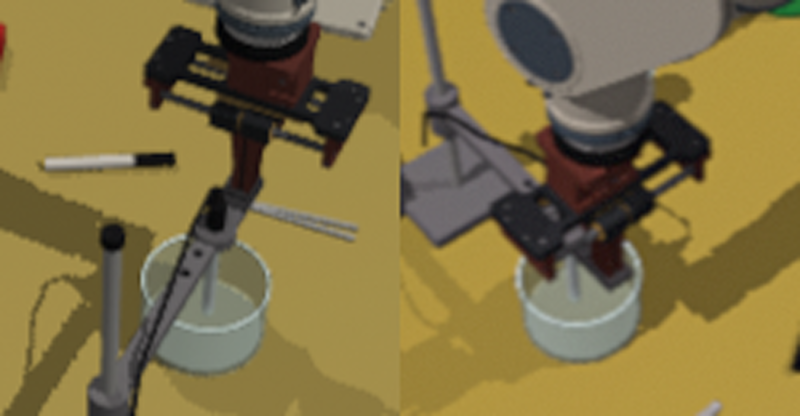

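The tip is at z≈0.025, both by force contact height and in the picture (side (234,223)). It needs 9 mm more, then I'll retract.

Call:
move_arm --commands '[0, 0, 0, 0, 0, 1, -1, 0, 0, 0, 0, 0, 2, -1, 0, 0, 0, 0, 0, 2, -1, 0, 0, 0, 0, 0, 2, -1, 0, 0, 0, 0, 0, 1, -1, 0, 0, 0, 0, 0, 1, -1, 0, 0, 0, 0, 0, 0, -1, 0, 0, 0, 0, 0, 0, -1]'

```text
t: 23.18
tcp_pos: [0.5034, 0.0619, 0.1326]
tcp_rot: [3.142, 0.0, -0.128]
force: [0.3, 0.2, 1.5]
opening: 0.006
grasp_force: 0.8
```

Call:
move_arm --commands '[0, 0, 0, 0, 0, -2, -1, 0, 0, 0, 0, 0, -5, -1, 0, 0, 0, 0, 0, -15, -1, 0, 0, 0, 0, 0, -30, -1, 0, 0, 0, 0, 0, -40, -1, 0, 0, 0, 0, 0, -40, -1, 0, 0, 0, 0, 0, -40, -1, 0, 0, 0, 0, 0, -20, -1, 0, 0, 0, 0, 0, 0, -1, 0, 0, 0, 0, 0, 0, -1]'

```text
t: 24.42
tcp_pos: [0.5028, 0.0618, 0.3242]
tcp_rot: [3.141, 0.001, -0.128]
force: [-0.6, -0.6, -0.2]
opening: 0.006
grasp_force: 0.0
```

Run:
```python
from h import *
np.set_printoptions(precision=4,suppress=True)
S=[snap('scene','s8'),snap('side','d8')]
for s in S:print(dishfit([s],(.558,.046)))
P=np.vstack([cloud(s) for s in S])
q=P[(abs(P[:,0]-.505)<.012)&(abs(P[:,1]-.06)<.01)&(P[:,2]>.1)&(P[:,2]<.2)]
print(len(q),np.percentile(q[:,2],[10,50,90]))
a=cv2.imread('pics/s8.png')[140:270,220:345];b=cv2.imread('pics/d8.png')[130:260,180:305]
cv2.imwrite('pics/c8.png',cv2.resize(np.hstack([a,b]),None,fx=3.2,fy=3.2,interpolation=cv2.INTER_CUBIC))
```

```text
(array([0.5589, 0.0453]), np.int64(341))
(array([0.5569, 0.0471]), np.int64(330))
100 [0.1302 0.1325 0.1353]
```

View pics/c8.png

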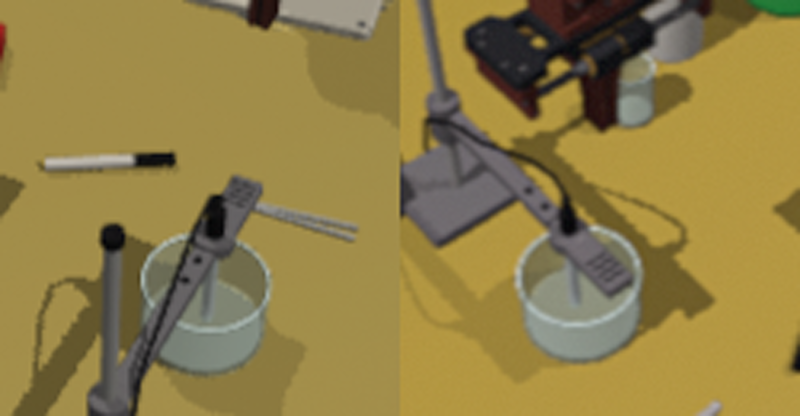

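The electrode hangs in the middle of the dish with its tip about 10 mm above the bottom (scene crop (207,315)). The robot is clear, so I'll hand in.

```bash
python3 -c "
from plant import ctrl
print(ctrl.sign_off())"
```

```text
the job is handed in; nothing more can be done
None
```

The job is handed in at about 24 s of the 72 s: by my camera measurements the dish stands about 6 mm off the electrode's axis and the tip hangs about 10 mm above its inner bottom. The robot was clear of everything and the forces I read stayed under 6 N, but the judge's verdict was not shown.

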